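Turn round the row of toiletries

TASK

Move the four toiletries from the white dishes of the grey tray into the wooden tray, one in each compartment, in reverse order: what stands at the left end of the grey tray goes to the right end of the wooden tray, second from left goes second from right, and so on (left and right as seen from the robot). Set each one down gently and upright on its compartment's floor, without dropping it or knocking any over.

Things in the scene. Friction and masses are not known exactly. Their poses are not given: they have to be found in the camera images.
- jar: Cream jar: squat upright cylinder, 52 mm diameter, 49 mm high, amber glass below, white lid above; about 0.12 kg. Origin: centre of the underside, z up. Starts upright in its own dish in the grey tray.
- bottle: Lotion bottle: upright rectangular white body, 40 mm (its x) by 50 mm (its y), 72 mm high, with a grey round cap of 26 mm diameter on top, 94 mm high in all; about 0.15 kg. It is turned by up to 0.3 rad against the tray. Origin: centre of the underside, z up. Starts upright in its own dish in the grey tray.
- can: Spray can: slim upright aluminium cylinder, 44 mm diameter, straight to 80 mm height, then a shoulder and a small white nozzle, 97 mm high in all; about 0.13 kg. Origin: centre of the underside, z up. Starts upright in its own dish in the grey tray.
- rollon: Roll-on stick: clear cylinder, 40 mm diameter, straight to 42 mm height, with a black ball-shaped cap of 40 mm diameter centred 62 mm up, 82 mm high in all; about 0.09 kg. Origin: centre of the underside, z up. Starts upright in its own dish in the grey tray.
- dish_jar: Shallow square white dish, 76 x 76 mm outside, rim 10 mm high and 3 mm thick, floor 3 mm thick, in which the cream jar starts (the four dishes look alike; told apart by what stands in them). Fixed in one of the four places of the grey tray; stays there. Origin: centre of its underside.
- dish_bottle: Shallow square white dish, 76 x 76 mm outside, rim 10 mm high and 3 mm thick, floor 3 mm thick, in which the lotion bottle starts (the four dishes look alike; told apart by what stands in them). Fixed in one of the four places of the grey tray; stays there. Origin: centre of its underside.
- dish_can: Shallow square white dish, 76 x 76 mm outside, rim 10 mm high and 3 mm thick, floor 3 mm thick, in which the spray can starts (the four dishes look alike; told apart by what stands in them). Fixed in one of the four places of the grey tray; stays there. Origin: centre of its underside.
- dish_rollon: Shallow square white dish, 76 x 76 mm outside, rim 10 mm high and 3 mm thick, floor 3 mm thick, in which the roll-on stick starts (the four dishes look alike; told apart by what stands in them). Fixed in one of the four places of the grey tray; stays there. Origin: centre of its underside.
- old_tray: Grey plastic tray, 88 x 328 mm, 8 mm high, fixed to the desk, holding the four white dishes in a row along its y axis, centred 80 mm apart at y = -120, -40, 40 and 120 mm (x = 0), dish undersides 4 mm above the desk. Origin: centre of its underside; its +y points left as seen from the robot (within 0.2 rad). It lies either left or right of the wooden tray.
- new_tray: Wooden tray, 90 x 330 mm, fixed to the desk, with four empty square compartments in a row along its y axis, centres 80 mm apart at y = -120, -40, 40 and 120 mm (x = 0); each 70 x 70 mm inside, floor 6 mm above the desk, walls 10 mm thick with tops 14 mm above the desk. Origin: centre of its underside; its +y points left as seen from the robot (within 0.2 rad).
Not all that is in view belongs to the job. Leave any red look-alike of the rollon alone.

How it is judged:
By the outcome, as a careful person would: the job done as asked, in the order asked, and still so for the second after the job is handed in, with the robot touching nothing.
It also fails if it takes over 109 s, if anything falls off the work surface, if the arm or the gripper's body presses on something with over 40 N, if the wrist force passes 120 N, or if a joint passes its speed limit or range.

ROBOT

A 6-joint arm with a two-finger parallel gripper is mounted at the origin on the work surface. World frame = base frame: x ahead of the robot, y to its left, z up, the work surface at z = 0. Lengths are in mm, angles in rad, forces in N, time in s.
With the tool pointing down it reaches from about 400 to 925 mm from the base axis. Payload 12.5 kg.
Tool frame: the origin (TCP) lies between the finger pads; the fingertips stand 19 mm ahead of it and the grasp point (between the pads) is the TCP (env.tips_ahead is the distance from the TCP to the fingertips, in mm); z points along the fingers, y is the line along which they close (so a half turn about z gives the same grasp; the last joint's range is limited). The gripper opens to 95 mm and grips with 3 to 60 N. Pads are 20 mm wide; open, the fingers measure 119 mm over their backs; the gripper's body (75 mm by 180 mm) begins 59 mm behind the grasp point.
Start: joints at [1.045, 0.491, 1.559, -0, 1.092, -0.106], TCP at [254.722, 570.758, 206.761] pointing down, gripper open.
Joint ranges: [-3.1, 3.1], [-0.84, 2.19], [0.05, 2.79], [-1.13, 4.28], [0.06, 2.93], [-2.69, 2.69]. Speed limits (rad/s): [2.22, 2.22, 2.79, 3.14, 3.14, 3.14].

INTERFACE

Orientations are given as [roll, pitch, yaw] about the fixed x, y, z axes, in that order (R = Rz(yaw) Ry(pitch) Rx(roll)).
In Python, from cell import env gives the robot as it stands.
- The arm moves only by the shell command python3 -m crank 'ROWS'. ROWS is JSON, a list of rows, each a list of 5 numbers: the shift along the tool's x, y, z in mm, then the turn about the tool's z in degrees, then the finger opening in mm, from 0 to 95.1. In form: [[dx, dy, dz, yaw, grip], ...]. A call has 1 to 10 rows; each row is the pose to reach, as a shift and turn from the pose commanded when the call began, along the tool's axes at that moment; what a row does not reach only later rows make up. A row lasts 1/12 s, in which the tool goes at most 41.7 mm and 7.16 degrees, less where a joint would pass 70% of its speed; a pose out of reach is approached as far as the arm can. A call with a gripper value outside its range is refused whole. The fingers move at their own pace and stop on an object; the grip force is fixed at half the most. Time passes only in rows, so rows that repeat a pose let the fingers close. It gives the time, the measured TCP pose, the force, the opening and the grip force at its end, in the units of the state.
- env.state(): the state, without advancing time (a new reading comes with each control period).
- env.read_camera(name): name is "scene" or "top" or "wrist"; returns a dict with "img" (384x512x3 uint8, blue, green, red), "K" (3x3 intrinsics, pixels), "k1" (the pictures are not rectified: a ray, as slopes to the right and down, at radius r is drawn at 1 + k1 r^2 times it, then the intrinsics apply), "pose" (4x4, takes a point from camera to world coordinates). Camera axes: x right, y down, z forward; pixel columns grow to the right and rows downward; lengths in mm; the calibration is good to about 2 mm. A picture is of the moment at which its call begins. There is no depth.
- env.job_done(): hands the job in; it is judged then, once.
The state is a dict: "t": time; "joints": joint angles; "qvel": joint speeds; "tau": joint torques, N m; "eef_pos": TCP position; "tcp_rot": TCP orientation; "ft_force": force on the tool from outside, world axes, zero at the start; "moment": the same for the moment, N m; "opening": opening from 0.0 (shut) to 1.0 (fully open); "grip_force": force on a finger pad.
Only numpy, scipy, OpenCV 4.12 (cv2) and the standard library are available. Lean on these libraries where they do the work, as an engineer would, in place of code of your own. Each camera call takes 0.05 s, during which the arm holds its last target. There are 200 camera calls.

## Working session

There is one attempt and no reset: what is moved stays moved. The work goes in short steps, Python scripts to look and compute and a shell command to move; the robot and the scene stay as the last step left them, time stands still between calls to the robot, and variables do not carry over. Pictures are saved under pics/ and viewed, at most 14 in all, crops included, and the job is handed in when it is done.

```bash
ls; mkdir -p pics
python3 - <<'E'
from cell import env
import cv2
s=env.state();print({k:s[k] for k in('t','eef_pos','tcp_rot','opening')})
for n in('scene','top'):
    c=env.read_camera(n);cv2.imwrite(f'pics/{n}0.png',c['img']);print(n,c['K'],c['k1'],c['pose'])
E
```

```text
pics
{'t': 0.0, 'eef_pos': array([254.5937576 , 570.53241203, 206.1668384 ]), 'tcp_rot': array([-3.14052033e+00, -9.61738324e-05,  2.72182105e+00]), 'opening': 1.0015441460220396}
scene [[410.61371701   0.         261.22460882]
 [  0.         410.61371701 194.93330134]
 [  0.           0.           1.        ]] -0.1526943501409171 [[ 2.91344377e-01  6.90093905e-01 -6.62486873e-01  1.11007739e+03]
 [ 9.56502087e-01 -1.99355604e-01  2.12981454e-01 -2.22363062e+02]
 [ 1.49067329e-02 -6.95721026e-01 -7.18157395e-01  7.31366034e+02]
 [ 0.00000000e+00  0.00000000e+00  0.00000000e+00  1.00000000e+00]]
top [[484.77324723   0.         257.39092821]
 [  0.         484.77324723 194.28947945]
 [  0.           0.           1.        ]] -0.06064553761756285 [[ 5.52589833e-03 -9.91408978e-01  1.30681684e-01  3.27500059e+02]
 [-9.99903133e-01 -3.80860939e-03  1.33872893e-02 -1.63654751e+01]
 [-1.27745633e-02 -1.30743002e-01 -9.91333989e-01  1.19183677e+03]
 [ 0.00000000e+00  0.00000000e+00  0.00000000e+00  1.00000000e+00]]
```

View pics/scene0.png

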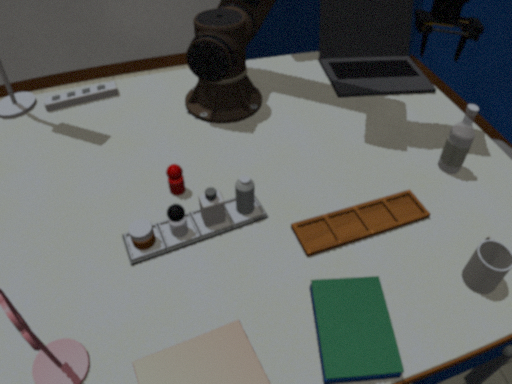

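View pics/top0.png

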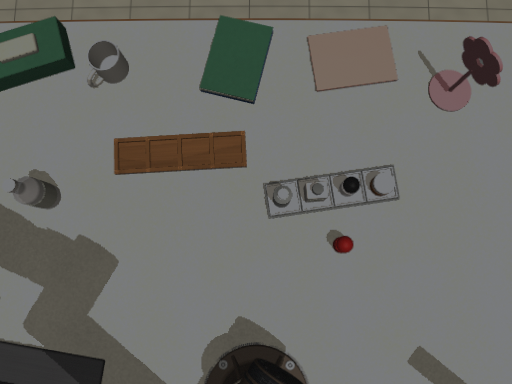

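Both views agree. The grey tray is on the right, holding from the left the can (283,196), bottle (317,189), black-cap roll-on (351,185) and jar (384,183). The wooden tray is on the left, spanning (114..246, 132..173). The possible confusions are the red look-alike at (344,244), which I'll leave alone, and the other bottle at (28,190), which is not in a dish. Next I'll check this in a close crop.

Run:
```python
import cv2
i=cv2.imread('pics/top0.png')
a=cv2.resize(i[155:225,255:410],None,fx=5,fy=5,interpolation=2)
b=cv2.resize(i[122:182,105:255],None,fx=5,fy=5,interpolation=2)
cv2.imwrite('pics/g.png',a);cv2.imwrite('pics/w.png',b)
```

```text
(no output)
```

View pics/g.png

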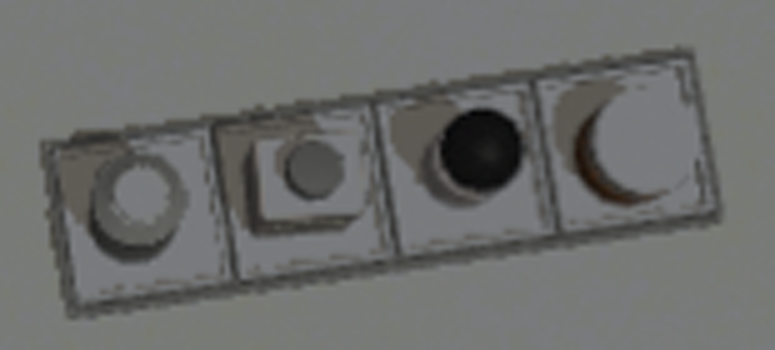

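View pics/w.png

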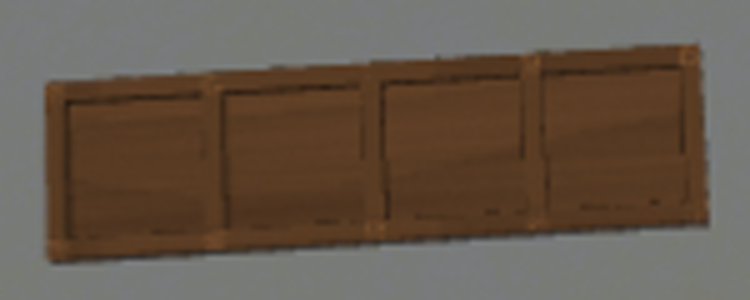

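The close crops confirm the choice. In the grey crop the can is at (140,203), the bottle cap at (315,170), the roll-on ball at (482,151) and the jar lid at (648,140). The wooden compartments are all empty.

```bash
cat > h.py <<'E'
from cell import env
import numpy as np, cv2
from scipy.spatial.transform import Rotation as R
def ray(c,uv):
    d=np.array([c['k1'],0,0,0.])
    p=cv2.undistortPoints(np.array(uv,float).reshape(-1,1,2),c['K'],d).reshape(-1,2)
    return np.c_[p,np.ones(len(p))]@c['pose'][:3,:3].T
def at(c,uv,z):
    r=ray(c,uv);o=c['pose'][:3,3]
    return o+r*((np.asarray(z,float)-o[2])/r[:,2])[:,None]
def proj(c,P):
    q=(np.asarray(P,float)-c['pose'][:3,3])@c['pose'][:3,:3]
    s=q[:,:2]/q[:,2:];s=s*(1+c['k1']*(s**2).sum(1))[:,None]
    return s*c['K'][0,0]+c['K'][:2,2]
def shift(target,yaw):
    "tool-axes dx,dy,dz,yaw deg for target xyz and closing-line yaw (world dir of tool y, mod pi)"
    s=env.state();M=R.from_euler('xyz',s['tcp_rot']).as_matrix()
    d=M.T@(np.array(target)-s['eef_pos']);ty=M.T@np.array([np.cos(yaw),np.sin(yaw),0])
    a=np.degrees(np.arctan2(-ty[0],ty[1]));a=(a+90)%180-90
    return np.round(np.r_[d,a],1)
E
python3 - <<'E'
from h import *
c=env.read_camera('top')
f=lambda l,x,y:[((u+.5)/5-.5+x,(v+.5)/5-.5+y) for u,v in l]
for n,l,x,y,z in(('old',[(42,143),(690,50),(720,217),(70,317)],255,155,8),('new',[(47,84),(698,45),(708,224),(50,261)],105,122,14)):
    P=at(c,f(l,x,y),[z]*4);m=P.mean(0);d=(P[0]+P[3]-P[1]-P[2]);a=np.arctan2(d[1],d[0])-np.pi/2
    print(n,m.round(1),'yaw',a.round(3),'len',np.linalg.norm(d)/2)
    for y in(120,40,-40,-120):print(y,(m[:2]+y*np.array([-np.sin(a),np.cos(a)])).round(1))
P=at(c,f([(140,203),(315,170),(482,151),(648,140)],255,155),[80,94,62,49]);print(P.round(1))
w=env.read_camera('wrist');cv2.imwrite('pics/w0.png',w['img'])
s=env.state();print(np.linalg.inv(np.block([[R.from_euler('xyz',s['tcp_rot']).as_matrix(),s['eef_pos'][:,None]],[np.zeros((1,3)),1]]))@w['pose'])
print(w['K'][0],shift([600,-210,250],1.4))
E
```

```text
old [ 492.8 -181.7    8. ] yaw 0.152 len 325.0088967548509
120 [474.6 -63.1]
40 [ 486.8 -142.2]
-40 [ 498.9 -221.3]
-120 [ 511.  -300.3]
new [587.8 194.2  14. ] yaw 0.06 len 328.0870281705155
120 [580.6 314. ]
40 [585.4 234.2]
-40 [590.2 154.3]
-120 [595.   74.4]
[[ 472.2  -59.6   80. ]
 [ 485.9 -139.1   94. ]
 [ 499.8 -221.6   62. ]
 [ 507.5 -303.6   49. ]]
[[ 5.65528630e-04 -9.69955720e-01 -2.43280869e-01  6.76193017e+01]
 [ 9.99999605e-01  7.15336403e-04 -5.27440687e-04  2.37625070e-01]
 [ 6.85621774e-04 -2.43280475e-01  9.69955742e-01 -1.77185004e+02]
 [ 0.00000000e+00  0.00000000e+00  0.00000000e+00  1.00000000e+00]]
[300.28048298   0.         253.13401562] [-633.5 -572.1  -43.3  -14.3]
```

Run:
```python
from h import *
print(shift([540,200,230],.152),shift([490,-170,230],.152))
```

```text
[-411.6 -222.2  -23.5   57.2] [-516.8 -580.4  -23.3   57.2]
```

```bash
python3 -m crank '[[-37,-20,-5,7,95],[-74,-40,-10,14,95],[-111,-60,-15,21,95],[-148,-80,-20,28,95],[-185,-100,-23,35,95],[-222,-120,-23,42,95],[-259,-140,-23,49,95],[-296,-160,-23,57.2,95],[-333,-180,-23,57.2,95],[-370,-200,-23,57.2,95]]'
python3 - <<'E'
from h import *
print(shift([540,200,230],.152),shift([490,-170,230],.152),env.state()['joints'])
E
```

```text
t: 1.03
eef_pos: [508.7, 239.6, 229.8]
tcp_rot: [3.142, -0.0, 1.722]
ft_force: [1.2, 0.9, -0.5]
opening: 0.996
grip_force: 0.0
[-43.8  25.   -0.2  -0.1] [-4.021e+02 -8.010e+01 -2.000e-01 -1.000e-01] [3.22643353e-01 3.78338123e-01 1.68531279e+00 8.88139518e-05
 1.07787691e+00 1.71714961e-01]
```

```bash
python3 -m crank '[[-40,-8,0,0,95],[-80,-16,0,0,95],[-120,-24,0,0,95],[-160,-32,0,0,95],[-200,-40,0,0,95],[-240,-48,0,0,95],[-280,-56,0,0,95],[-320,-64,0,0,95],[-360,-72,0,0,95],[-400,-80,0,0,95]]'; python3 -m crank '[[0,0,0,0,95],[0,0,0,0,95]]';python3 - <<'E'
from h import *
w=env.read_camera('wrist');cv2.imwrite('pics/w1.png',cv2.resize(w['img'],(800,600),interpolation=2))
import pickle;pickle.dump(w,open('w1.pkl','wb'))
E
```

```text
t: 1.87
eef_pos: [489.1, -168.1, 229.8]
tcp_rot: [3.141, -0.0, 1.723]
ft_force: [1.4, -0.2, 0.2]
opening: 0.998
grip_force: 0.0
t: 2.03
eef_pos: [489.2, -167.8, 229.4]
tcp_rot: [-3.141, -0.0, 1.72]
ft_force: [-0.2, 0.0, -0.8]
opening: 0.998
grip_force: 0.0
```

View pics/w1.png

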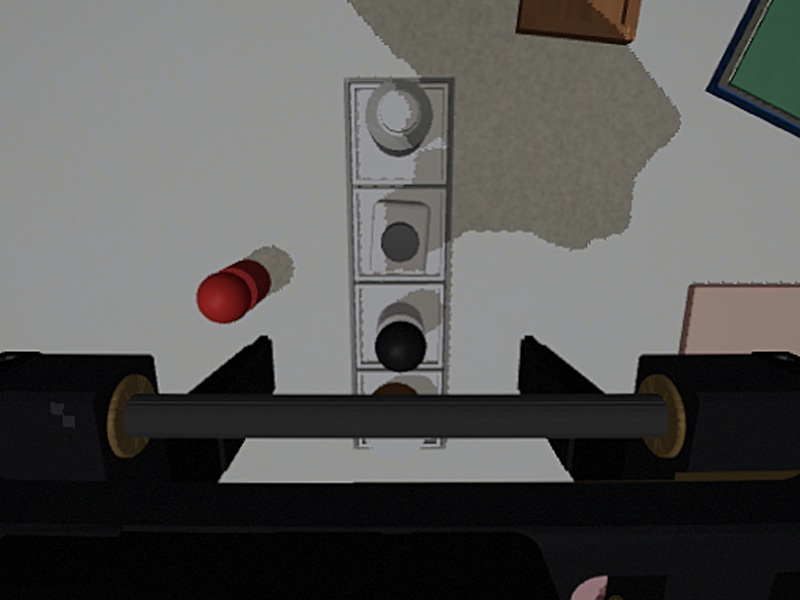

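The wrist view shows the grey tray squared to the tool. The can is at (399,113), the bottle cap at (400,242) with its body top turned slightly clockwise, corners about (375,201), (430,206), (426,272) and (371,274). The roll-on ball is at (400,345), and the red look-alike at (225,297) is well clear.

Run:
```python
from h import *
import pickle
w=pickle.load(open('w1.pkl','rb'));k=1.5625
f=lambda l:[((u+.5)/k-.5,(v+.5)/k-.5) for u,v in l]
print(at(w,f([(399,117),(400,109),(400,242),(400,345)]),[87,104,101,69]).round(1))
B=at(w,f([(375,201),(430,206),(426,272),(371,274)]),[79]*4);print(B.round(1),B.mean(0))
T=at(w,f([(346,78),(454,78),(446,447),(355,447)]),[8]*4);print(T.round(1),T.mean(0))
cv2.imwrite('pics/b1.png',cv2.resize(w['img'][40:195,210:310],None,fx=3.8,fy=3.8,interpolation=2))
print(shift([472,-60,150],.152))
```

```text
[[ 475.4  -59.5   87. ]
 [ 475.6  -57.1  104. ]
 [ 487.8 -137.2  101. ]
 [ 500.5 -218.5   69. ]]
[[ 467.3 -114.6   79. ]
 [ 505.1 -112.4   79. ]
 [ 509.9 -158.2   79. ]
 [ 471.5 -165.4   79. ]] [ 488.42730574 -137.64340091   79.        ]
[[ 428.8  -26.7    8. ]
 [ 512.9  -14.     8. ]
 [ 563.3 -334.9    8. ]
 [ 477.5 -347.8    8. ]] [ 495.59535412 -180.84968334    8.        ]
[ 1.078e+02 -1.100e+00  7.950e+01 -1.000e-01]
```

View pics/b1.png

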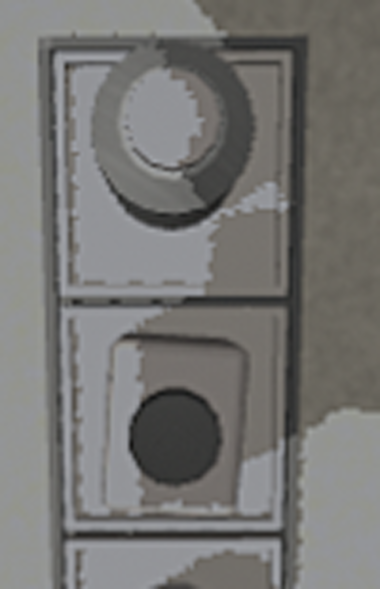

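```bash
python3 -m crank '[[36,0,0,0,95],[72,0,0,0,95],[109,1,20,0,95],[109,1,50,0,95],[109,1,80,0,95],[109,1,105,0,95],[109,1,130,0,95],[109,1,150,0,95],[109,1,165,0,95],[109,1,170,0,95]]'; python3 -m crank '[[0,0,0,0,60],[0,0,0,0,35],[0,0,0,0,35],[0,0,0,0,35],[0,0,0,0,35],[0,0,0,0,35]]'
python3 - <<'E'
from h import *
print(shift([474,-59.5,60],.152),shift([595,74.4,180],.06))
E
```

```text
t: 2.92
eef_pos: [473.1, -56.5, 58.0]
tcp_rot: [-3.139, -0.001, 1.726]
ft_force: [0.1, -0.5, 0.2]
opening: 0.997
grip_force: 0.0
t: 3.42
eef_pos: [474.3, -58.2, 60.3]
tcp_rot: [3.141, 0.0, 1.723]
ft_force: [-0.0, 0.2, -0.3]
opening: 0.633
grip_force: 0.0
[-1.2 -0.5  0.3  0. ] [ 112.7  139.6 -119.6    5.3]
```

```bash
python3 -m crank '[[0,0,0,0,35],[0,0,0,0,35],[0,0,0,0,35],[0,0,0,0,35],[0,0,0,0,35],[0,0,0,0,35]]'
```

```text
t: 3.92
eef_pos: [474.2, -58.2, 59.8]
tcp_rot: [3.141, 0.0, 1.723]
ft_force: [-0.1, -0.2, 3.8]
opening: 0.455
grip_force: 30.0
```

```bash
python3 -m crank '[[0,0,-10,0,35],[0,0,-30,0,35],[0,0,-60,0,35],[0,0,-90,0,35],[28,35,-115,1.3,35],[56,70,-115,2.6,35],[84,105,-115,3.9,35],[105,131,-115,5.3,35],[112,139,-115,5.3,35],[112,139,-115,5.3,35]]';python3 -m crank '[[0,0,0,0,35],[0,0,0,0,35]]'
python3 - <<'E'
from h import *
w=env.read_camera('wrist');cv2.imwrite('pics/w2.png',cv2.resize(w['img'],(800,600),interpolation=2))
import pickle;pickle.dump(w,open('w2.pkl','wb'))
print(shift([595,74.4,180],.06))
E
```

```text
t: 4.75
eef_pos: [596.0, 76.5, 173.9]
tcp_rot: [-3.142, -0.0, 1.634]
ft_force: [-0.8, 0.1, -1.7]
opening: 0.459
grip_force: 30.0
t: 4.92
eef_pos: [593.6, 73.3, 174.2]
tcp_rot: [-3.14, 0.0, 1.631]
ft_force: [-0.4, -0.8, -0.5]
opening: 0.456
grip_force: 30.0
[ 1.4  1.4 -5.5 -0. ]
```

View pics/w2.png

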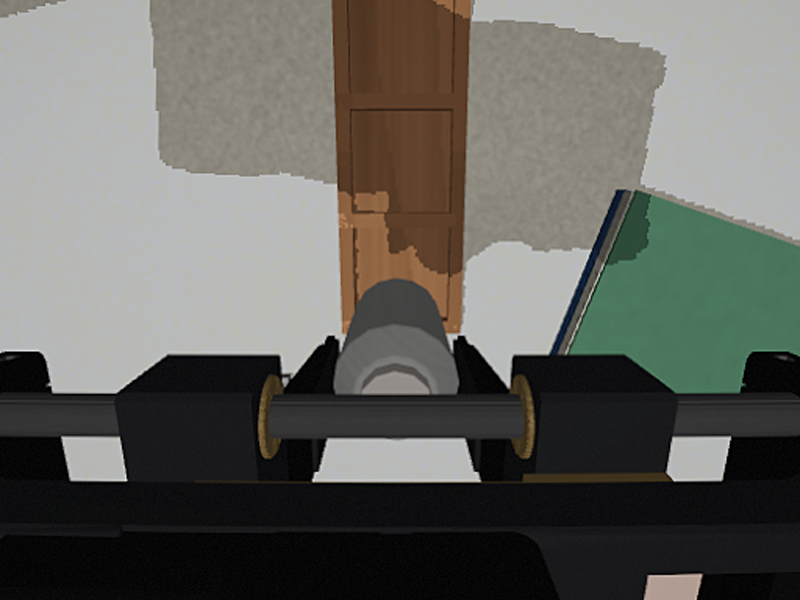

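The can is held upright. The wooden tray's centre line stays at u≈402 all the way down the image, so the yaw is right. Its right end is at (343..462, 332).

Run:
```python
from h import *
import pickle
w=pickle.load(open('w2.pkl','rb'));k=1.5625
f=lambda l:[((u+.5)/k-.5,(v+.5)/k-.5) for u,v in l]
print(at(w,f([(343,332),(462,332),(402.5,332),(402.5,101),(402.5,220)]),[14]*5).round(1))
a=.06
for cx,cy in((595,74.4),):
    e=lambda x,y:[cx+x*np.cos(a)-y*np.sin(a),cy+x*np.sin(a)+y*np.cos(a),14]
    print((proj(w,[e(-45,-45),e(45,-45),e(0,40),e(0,120)])*k).round(0))
print(shift([595,74.4,59],.06))
```

```text
[[556.6  29.6  14. ]
 [646.3  35.1  14. ]
 [601.4  32.3  14. ]
 [591.  195.   14. ]
 [596.1 115.7  14. ]]
[[338. 335.]
 [457. 335.]
 [397. 221.]
 [397. 102.]]
[  1.4   1.5 115.5  -0. ]
```

```bash
python3 -m crank '[[2,3.5,15,0,35],[2,3.5,40,0,35],[2,3.5,65,0,35],[2,3.5,85,0,35],[2,3.5,100,0,35],[2,3.5,107,0,35],[2,3.5,111,0,35],[2,3.5,112,0,35],[2,3.5,112,0,35],[2,3.5,112,0,35]]';python3 -m crank '[[0,0,1,0,35],[0,0,2,0,35],[0,0,2.5,0,35],[0,0,2.5,0,35]]'
```

```text
t: 5.8
eef_pos: [598.2, 75.7, 63.7]
tcp_rot: [3.14, -0.0, 1.631]
ft_force: [0.7, -0.2, -1.4]
opening: 0.458
grip_force: 30.0
t: 6.13
eef_pos: [597.8, 75.9, 60.3]
tcp_rot: [3.141, -0.0, 1.631]
ft_force: [-0.1, -0.4, -1.4]
opening: 0.46
grip_force: 30.0
```

```bash
python3 -m crank '[[0,0,0.5,0,35],[0,0,1,0,35],[0,0,1,0,35],[0,0,1,0,35]]';python3 -m crank '[[0,0,0.5,0,35],[0,0,0.5,0,35],[0,0,0.5,0,35]]'
```

```text
t: 6.47
eef_pos: [597.8, 75.9, 59.2]
tcp_rot: [-3.142, -0.0, 1.631]
ft_force: [-0.1, 0.2, -0.7]
opening: 0.453
grip_force: 30.0
t: 6.72
eef_pos: [597.9, 75.9, 58.9]
tcp_rot: [3.141, -0.0, 1.631]
ft_force: [0.3, -0.5, 0.4]
opening: 0.458
grip_force: 30.0
```

```bash
python3 -m crank '[[0,0,0.5,0,35],[0,0,0.5,0,35],[0,0,0.5,0,35]]'
```

```text
t: 6.97
eef_pos: [598.0, 75.9, 58.8]
tcp_rot: [3.141, -0.0, 1.631]
ft_force: [-1.2, -0.5, 6.2]
opening: 0.456
grip_force: 30.0
```

```bash
python3 -m crank '[[0,0,0,0,95],[0,0,0,0,95],[0,0,0,0,95],[0,0,0,0,95],[0,0,0,0,95],[0,0,-20,0,95],[0,0,-50,0,95],[0,0,-80,0,95],[0,0,-105,0,95],[0,0,-105,0,95]]'
python3 - <<'E'
from h import *
print(shift([487.5,-138,145],.1),shift([487.5,-138,53],.1))
E
```

```text
t: 7.8
eef_pos: [599.7, 76.0, 168.1]
tcp_rot: [3.134, 0.0, 1.631]
ft_force: [1.0, 0.3, -0.1]
opening: 0.998
grip_force: 0.0
[-206.8 -125.    22.2   -2.3] [-206.8 -125.7  114.2   -2.3]
```

```bash
python3 -m crank '[[-34,-21,0,0,95],[-68,-42,0,0,95],[-102,-63,0,-1,95],[-136,-84,0,-2,95],[-170,-105,0,-2.3,95],[-206,-124,0,-2.3,95],[-206,-124,0,-2.3,95],[-206,-124,0,-2.3,95],[-206,-124,0,-2.3,95]]'
python3 - <<'E'
from h import *
w=env.read_camera('wrist');cv2.imwrite('pics/w3.png',cv2.resize(w['img'],(800,600),interpolation=2))
print(shift([487.5,-138,53],.1))
E
```

```text
t: 8.55
eef_pos: [486.4, -137.1, 163.0]
tcp_rot: [-3.141, -0.0, 1.67]
ft_force: [-0.1, 0.0, 0.9]
opening: 0.999
grip_force: 0.0
[ -1.5   0.6 110.    0. ]
```

View pics/w3.png

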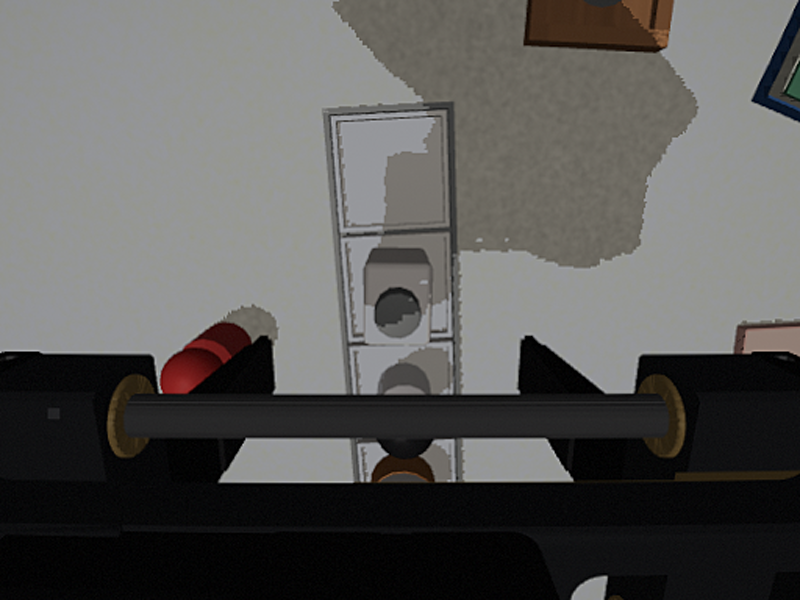

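The bottle is now square to the tool, with vertical edges at u=364 and 432 and the cap at (397,311). The red look-alike at (200,360) lies outside the left finger; I'll check that clearance numerically while descending.

```bash
python3 -m crank '[[-1,0.5,20,0,95],[-1,0.5,45,0,95],[-1,0.5,70,0,80],[-1,0.5,90,0,70],[-1,0.5,103,0,60],[-1,0.5,110,0,60],[-1,0.5,110,0,55],[-1,0.5,110,0,30],[-1,0.5,110,0,30],[-1,0.5,110,0,30]]'; python3 -m crank '[[0,0,0,0,30],[0,0,0,0,30],[0,0,0,0,30],[0,0,0,0,30],[0,0,0,0,30]]'
python3 - <<'E'
from h import *
c=env.read_camera('top');print('red',at(c,[(344,244)],[62]))
print(shift([592.5,154.5,168],.06+.0))
E
```

```text
t: 9.43
eef_pos: [487.5, -138.1, 54.1]
tcp_rot: [3.14, 0.001, 1.672]
ft_force: [0.5, 0.7, -0.7]
opening: 0.495
grip_force: 0.0
t: 9.85
eef_pos: [487.4, -138.3, 54.0]
tcp_rot: [3.14, 0.001, 1.671]
ft_force: [-0.5, 0.9, 6.7]
opening: 0.419
grip_force: 29.9
red [[ 360.87124143 -202.72535134   62.        ]]
[ 280.7  134.  -114.     2.3]
```

```bash
python3 -m crank '[[0,0,-10,0,30],[0,0,-30,0,30],[0,0,-60,0,30],[0,0,-90,0,30],[0,0,-115,0,30],[35,17,-120,0.3,30],[70,34,-120,0.6,30],[105,50,-120,0.9,30],[140,67,-120,1.2,30],[175,84,-120,1.5,30]]';python3 -m crank '[[35,17,0,0.3,30],[70,33,0,0.6,30],[100,48,0,0.8,30],[105,50,0,0.8,30],[105,50,0,0.8,30],[105,50,0,0.8,30],[105,50,0,0.8,30]]'
python3 - <<'E'
from h import *
print(shift([592.5,154.5,56],.06))
E
```

```text
t: 10.73
eef_pos: [553.2, 46.1, 174.1]
tcp_rot: [3.141, 0.0, 1.644]
ft_force: [0.1, 0.5, -1.5]
opening: 0.42
grip_force: 29.9
t: 11.32
eef_pos: [594.7, 151.6, 173.5]
tcp_rot: [-3.141, 0.0, 1.63]
ft_force: [-0.1, -1.2, -0.9]
opening: 0.418
grip_force: 29.9
[  3.   -2.  117.5  -0. ]
```

```bash
python3 -m crank '[[3,-2,15,0,30],[3,-2,40,0,30],[3,-2,65,0,30],[3,-2,85,0,30],[3,-2,100,0,30],[3,-2,110,0,30],[3,-2,115,0,30],[3,-2,117,0,30],[3,-2,117.5,0,30],[3,-2,117.5,0,30]]';python3 -m crank '[[0,0,1,0,30],[0,0,1.5,0,30],[0,0,2,0,30],[0,0,2,0,30],[0,0,2,0,30]]';python3 -m crank '[[0,0,0.5,0,30],[0,0,0.5,0,30],[0,0,0.5,0,30]]'
```

```text
t: 12.15
eef_pos: [593.4, 155.5, 56.5]
tcp_rot: [3.14, -0.0, 1.631]
ft_force: [0.7, 0.4, -1.4]
opening: 0.421
grip_force: 29.9
t: 12.57
eef_pos: [593.0, 155.7, 53.9]
tcp_rot: [3.141, -0.0, 1.631]
ft_force: [-0.9, -0.2, -1.1]
opening: 0.419
grip_force: 29.9
t: 12.82
eef_pos: [593.0, 155.7, 53.2]
tcp_rot: [-3.142, -0.0, 1.631]
ft_force: [0.3, -0.4, -0.6]
opening: 0.42
grip_force: 29.9
```

```bash
python3 -m crank '[[0,0,0.5,0,30],[0,0,0.5,0,30],[0,0,0.5,0,30]]';python3 -m crank '[[0,0,0.3,0,30],[0,0,0.3,0,30],[0,0,0.3,0,30]]'
```

```text
t: 13.07
eef_pos: [593.0, 155.7, 53.0]
tcp_rot: [3.141, -0.0, 1.631]
ft_force: [-1.2, 1.4, 3.5]
opening: 0.421
grip_force: 29.9
t: 13.32
eef_pos: [593.0, 155.7, 53.0]
tcp_rot: [3.141, -0.0, 1.631]
ft_force: [-2.4, -0.2, 6.1]
opening: 0.415
grip_force: 29.9
```

```bash
python3 -m crank '[[0,0,0,0,95],[0,0,0,0,95],[0,0,0,0,95],[0,0,0,0,95],[0,0,0,0,95],[0,0,-20,0,95],[0,0,-50,0,95],[0,0,-80,0,95],[0,0,-105,0,95],[0,0,-105,0,95]]'; python3 -m crank '[[-40,-8,0,0,95],[-80,-17,0,0,95],[-120,-26,0,0,95],[-160,-35,0,0,95],[-200,-44,0,-1,95],[-240,-60,0,-2,95],[-280,-80,0,-3,95],[-320,-95,0,-4,95],[-355,-110,0,-5.3,95],[-368,-115,0,-5.3,95]]'; python3 -m crank '[[0,0,0,0,95],[0,0,0,0,95],[0,0,0,0,95]]'
python3 - <<'E'
from h import *
print(shift([500,-219.5,100],.152))
E
```

```text
t: 14.15
eef_pos: [594.9, 156.0, 162.4]
tcp_rot: [3.134, -0.001, 1.631]
ft_force: [-0.1, -0.7, 0.1]
opening: 0.993
grip_force: 0.0
t: 14.98
eef_pos: [498.6, -222.5, 156.9]
tcp_rot: [-3.141, 0.0, 1.722]
ft_force: [0.5, -0.2, -0.1]
opening: 0.999
grip_force: 0.0
t: 15.23
eef_pos: [500.4, -217.8, 157.1]
tcp_rot: [-3.141, -0.001, 1.724]
ft_force: [-0.0, -0.2, -0.9]
opening: 0.996
grip_force: 0.0
[-1.6 -0.6 57.1  0. ]
```

```bash
python3 -m crank '[[-1.5,-0.5,20,0,95],[-1.5,-0.5,45,0,95],[-1.5,-0.5,70,0,80],[-1.5,-0.5,90,0,70],[-1.5,-0.5,107,0,65],[-1.5,-0.5,117,0,60],[-1.5,-0.5,121,0,58],[-1.5,-0.5,121,0,55],[-1.5,-0.5,121,0,50],[-1.5,-0.5,121,0,30]]'; python3 -m crank '[[0,0,0,0,30],[0,0,0,0,30],[0,0,0,0,30],[0,0,0,0,30],[0,0,0,0,30],[0,0,0,0,30],[0,0,0,0,30]]'
python3 - <<'E'
from h import *
print(shift([587.5,234.5,156],.06))
E
```

```text
t: 16.07
eef_pos: [500.6, -220.1, 37.4]
tcp_rot: [3.14, 0.001, 1.724]
ft_force: [0.2, -0.0, 0.3]
opening: 0.507
grip_force: 0.0
t: 16.65
eef_pos: [500.5, -220.3, 37.2]
tcp_rot: [3.14, 0.001, 1.723]
ft_force: [1.2, 1.1, 7.1]
opening: 0.411
grip_force: 30.0
[ 436.2  155.3 -118.9    5.3]
```

```bash
python3 -m crank '[[0,0,-10,0,30],[0,0,-30,0,30],[0,0,-60,0,30],[0,0,-90,0,30],[0,0,-115,0,30],[36,13,-125,0.5,30],[72,26,-125,1,30],[108,38,-125,1.5,30],[144,51,-125,2,30],[180,64,-125,2.5,30]]';python3 -m crank '[[36,13,0,0.5,30],[72,26,0,1,30],[108,38,0,1.5,30],[144,51,0,2,30],[180,64,0,2.5,30],[216,77,0,2.8,30],[245,87,0,2.8,30],[256,91,0,2.8,30],[256,91,0,2.8,30],[256,91,0,2.8,30]]'
python3 - <<'E'
from h import *
print(shift([587.5,234.5,39],.06),env.state()['eef_pos'],env.state()['opening'])
E
```

```text
t: 17.48
eef_pos: [535.7, -30.9, 162.3]
tcp_rot: [3.141, 0.0, 1.679]
ft_force: [1.1, -0.1, -1.3]
opening: 0.412
grip_force: 30.0
t: 18.32
eef_pos: [598.1, 231.7, 161.5]
tcp_rot: [-3.141, 0.0, 1.632]
ft_force: [0.6, -0.0, -0.5]
opening: 0.41
grip_force: 30.0
[ 3.500e+00 -1.030e+01  1.225e+02  1.000e-01] [598.09722638 231.66798701 161.52102244] 0.40983326760435734
```

```bash
python3 -m crank '[[3.5,-5,5,0,30],[3.5,-10,25,0,30],[3.5,-10,50,0,30],[3.5,-10,75,0,30],[3.5,-10,95,0,30],[3.5,-10,110,0,30],[3.5,-10,118,0,30],[3.5,-10,121,0,30],[3.5,-10,122,0,30],[3.5,-10,122,0,30]]';python3 -m crank '[[0,0,1,0,30],[0,0,2,0,30],[0,0,2,0,30],[0,0,2,0,30]]';python3 -m crank '[[0,0,0.5,0,30],[0,0,0.5,0,30],[0,0,0.5,0,30]]'
```

```text
t: 19.15
eef_pos: [588.6, 234.5, 40.1]
tcp_rot: [3.141, -0.0, 1.63]
ft_force: [0.1, -0.9, -1.1]
opening: 0.406
grip_force: 30.0
t: 19.48
eef_pos: [588.4, 234.9, 37.8]
tcp_rot: [3.141, -0.0, 1.631]
ft_force: [-0.1, 0.7, -0.8]
opening: 0.407
grip_force: 30.0
t: 19.73
eef_pos: [588.3, 234.8, 37.0]
tcp_rot: [3.142, -0.0, 1.631]
ft_force: [0.2, -0.4, -0.1]
opening: 0.411
grip_force: 30.0
```

```bash
python3 -m crank '[[0,0,0.5,0,30],[0,0,0.5,0,30],[0,0,0.5,0,30]]';python3 -m crank '[[0,0,0.4,0,30],[0,0,0.4,0,30],[0,0,0.4,0,30]]'
```

```text
t: 19.98
eef_pos: [588.3, 234.8, 36.4]
tcp_rot: [-3.142, -0.0, 1.631]
ft_force: [-0.0, -0.2, -0.9]
opening: 0.412
grip_force: 30.0
t: 20.23
eef_pos: [588.4, 234.8, 36.2]
tcp_rot: [3.141, -0.0, 1.631]
ft_force: [-0.3, 0.2, 2.0]
opening: 0.413
grip_force: 30.0
```

```bash
python3 -m crank '[[0,0,0,0,95],[0,0,0,0,95],[0,0,0,0,95],[0,0,0,0,95],[0,0,0,0,95],[0,0,-20,0,95],[0,0,-50,0,95],[0,0,-85,0,95],[0,0,-120,0,95],[0,0,-120,0,95]]'; python3 -m crank '[[-41,-4,0,0,95],[-82,-9,0,0,95],[-123,-14,0,0,95],[-164,-20,0,0,95],[-205,-25,0,0,95],[-246,-35,0,0,95],[-287,-45,0,0,95],[-328,-56,0,0,95],[-369,-67,0,0,95],[-410,-78,0,0,95]]'; python3 -m crank '[[-41,-11,0,0,95],[-82,-22,0,-2,95],[-110,-28,0,-4,95],[-122,-30,0,-5.3,95],[-122,-30,0,-5.3,95],[-122,-30,0,-5.3,95],[-122,-30,0,-5.3,95]]'
python3 - <<'E'
from h import *
print(shift([509,-302.5,38],.152))
w=env.read_camera('wrist');cv2.imwrite('pics/w4.png',cv2.resize(w['img'],(800,600),interpolation=2))
E
```

```text
t: 21.07
eef_pos: [590.7, 235.5, 162.8]
tcp_rot: [3.132, -0.002, 1.631]
ft_force: [0.5, 0.2, -0.2]
opening: 0.989
grip_force: 0.0
t: 21.9
eef_pos: [535.1, -177.7, 156.0]
tcp_rot: [3.141, 0.0, 1.631]
ft_force: [1.1, 0.6, 0.2]
opening: 0.997
grip_force: 0.0
t: 22.48
eef_pos: [513.2, -298.6, 155.9]
tcp_rot: [-3.141, -0.0, 1.723]
ft_force: [-0.3, -0.6, 0.1]
opening: 1.0
grip_force: 0.0
[ -3.3  -4.8 117.9   0. ]
```

View pics/w4.png

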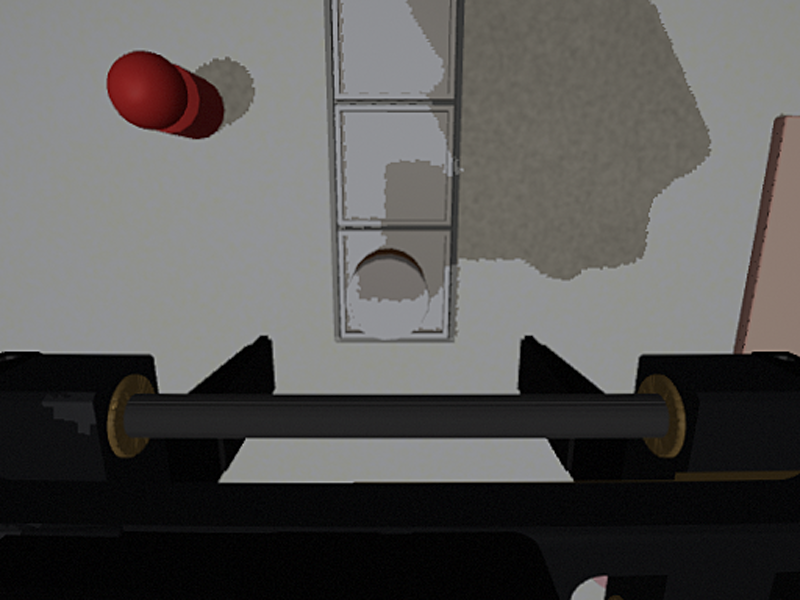

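The jar lid centre is at about (388,298); the other three dishes are empty.

Run:
```python
from h import *
w=env.read_camera('wrist');k=1.5625
p=at(w,[(388.5/k-.5,298.5/k-.5)],[56])[0];print(p,shift([*p[:2],38],.152))
```

```text
[ 509.13499645 -299.09692438   56.        ] [-2.000e-01 -4.500e+00  1.181e+02  1.000e-01]
```

```bash
python3 -m crank '[[-1.5,-4.6,20,0,95],[-1.5,-4.6,45,0,95],[-1.5,-4.6,70,0,95],[-1.5,-4.6,90,0,85],[-1.5,-4.6,105,0,80],[-1.5,-4.6,115,0,75],[-1.5,-4.6,118,0,70],[-1.5,-4.6,118,0,70],[-1.5,-4.6,118,0,65],[-1.5,-4.6,118,0,42]]'; python3 -m crank '[[0,0,0,0,42],[0,0,0,0,42],[0,0,0,0,42],[0,0,0,0,42],[0,0,0,0,42],[0,0,0,0,42],[0,0,0,0,42]]'
python3 - <<'E'
from h import *
print(shift([582.5,314,156],.06))
E
```

```text
t: 23.42
eef_pos: [509.4, -301.7, 39.0]
tcp_rot: [3.14, 0.001, 1.724]
ft_force: [-0.4, -0.6, -0.2]
opening: 0.66
grip_force: 0.0
t: 24.0
eef_pos: [509.1, -301.8, 38.7]
tcp_rot: [3.141, 0.001, 1.723]
ft_force: [-1.1, 0.9, 5.9]
opening: 0.534
grip_force: 30.0
[ 597.4  166.2 -117.5    5.3]
```

```bash
python3 -m crank '[[0,0,-10,0,42],[0,0,-30,0,42],[0,0,-60,0,42],[0,0,-90,0,42],[0,0,-115,0,42],[36,10,-125,0,42],[72,20,-125,0,42],[108,30,-125,0,42],[144,40,-125,0,42],[180,50,-125,0,42]]';python3 -m crank '[[36,10,0,0,42],[72,20,0,0,42],[108,30,0,0,42],[144,40,0,0,42],[180,50,0,0,42],[216,60,0,0,42],[252,70,0,0,42],[288,80,0,0,42],[324,90,0,0,42],[350,97,0,0,42]]'; python3 -m crank '[[30,8,0,1.5,42],[55,16,0,3,42],[67,19,0,5.3,42],[67,19,0,5.3,42],[67,19,0,5.3,42],[67,19,0,5.3,42]]'
python3 - <<'E'
from h import *
print(shift([582.5,314,41],.06),env.state()['eef_pos'],env.state()['opening'])
E
```

```text
t: 24.83
eef_pos: [530.7, -114.5, 163.8]
tcp_rot: [3.141, 0.0, 1.723]
ft_force: [1.0, -0.5, -0.5]
opening: 0.533
grip_force: 30.0
t: 25.67
eef_pos: [573.4, 247.5, 163.7]
tcp_rot: [3.141, -0.0, 1.725]
ft_force: [-0.4, -0.1, -0.4]
opening: 0.534
grip_force: 30.0
t: 26.17
eef_pos: [582.0, 312.9, 163.2]
tcp_rot: [-3.141, 0.0, 1.632]
ft_force: [-0.8, -0.8, -1.8]
opening: 0.537
grip_force: 30.0
[1.100e+00 6.000e-01 1.222e+02 1.000e-01] [581.95698203 312.93951695 163.24877707] 0.5368804378614154
```

Contact is expected at z≈37.7.

```bash
python3 -m crank '[[1,0.5,15,0,42],[1,0.5,40,0,42],[1,0.5,65,0,42],[1,0.5,85,0,42],[1,0.5,102,0,42],[1,0.5,114,0,42],[1,0.5,120,0,42],[1,0.5,122,0,42],[1,0.5,122,0,42],[1,0.5,122,0,42]]';python3 -m crank '[[0,0,1,0,42],[0,0,2,0,42],[0,0,2.5,0,42],[0,0,2.5,0,42],[0,0,2.5,0,42]]';python3 -m crank '[[0,0,0.5,0,42],[0,0,0.5,0,42],[0,0,0.5,0,42]]'
```

```text
t: 27.0
eef_pos: [583.1, 314.8, 42.0]
tcp_rot: [3.14, -0.0, 1.631]
ft_force: [0.0, -0.2, -1.4]
opening: 0.533
grip_force: 30.0
t: 27.42
eef_pos: [582.6, 314.8, 38.7]
tcp_rot: [3.141, -0.0, 1.631]
ft_force: [-0.0, -0.0, -0.1]
opening: 0.538
grip_force: 30.0
t: 27.67
eef_pos: [582.6, 314.7, 38.0]
tcp_rot: [3.142, -0.0, 1.631]
ft_force: [-1.2, 0.3, -0.3]
opening: 0.536
grip_force: 30.0
```

```bash
python3 -m crank '[[0,0,0.4,0,42],[0,0,0.4,0,42],[0,0,0.4,0,42]]';python3 -m crank '[[0,0,0.3,0,42],[0,0,0.3,0,42],[0,0,0.3,0,42]]'
```

```text
t: 27.92
eef_pos: [582.7, 314.8, 37.8]
tcp_rot: [3.141, -0.0, 1.631]
ft_force: [-0.8, 0.6, 2.3]
opening: 0.533
grip_force: 30.0
t: 28.17
eef_pos: [582.7, 314.8, 37.8]
tcp_rot: [3.141, -0.0, 1.631]
ft_force: [-1.5, -0.9, 5.4]
opening: 0.532
grip_force: 30.0
```

```bash
python3 -m crank '[[0,0,0,0,95],[0,0,0,0,95],[0,0,0,0,95],[0,0,0,0,95],[0,0,0,0,95],[0,0,-20,0,95],[0,0,-50,0,95],[0,0,-85,0,95],[0,0,-120,0,95],[0,0,-140,0,95]]'; python3 -m crank '[[20,-30,0,0,95],[40,-60,0,0,95],[60,-90,0,0,95],[60,-120,0,0,95],[60,-120,0,0,95],[60,-120,0,0,95]]'
python3 - <<'E'
from h import *
a=env.read_camera('scene')['img'];b=env.read_camera('top')['img']
cv2.imwrite('pics/f.png',np.vstack([cv2.resize(a[170:260,270:450],(600,300),interpolation=2),cv2.resize(b[115:190,100:250],(600,300),interpolation=2)]))
E
```

```text
t: 29.0
eef_pos: [583.4, 315.1, 181.2]
tcp_rot: [3.138, -0.001, 1.631]
ft_force: [-0.7, 0.4, 0.3]
opening: 0.998
grip_force: 0.0
t: 29.5
eef_pos: [458.2, 367.9, 177.8]
tcp_rot: [3.141, -0.0, 1.633]
ft_force: [-0.1, 0.7, 0.2]
opening: 1.002
grip_force: 0.0
```

View pics/f.png

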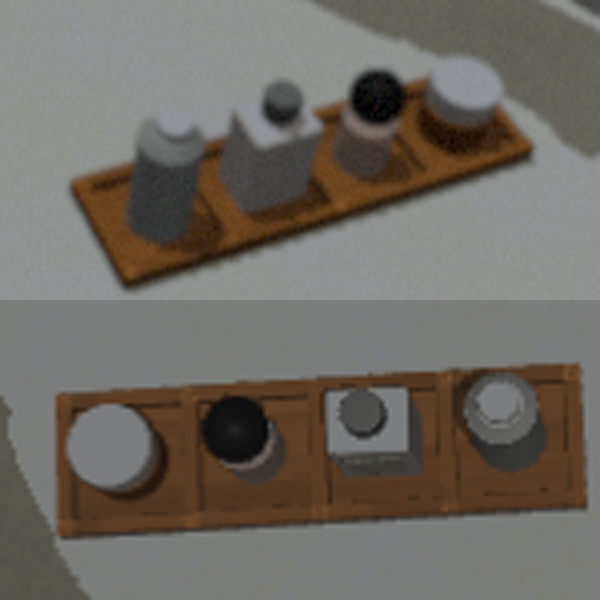

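Both views show all four items upright inside their own compartments. In the top view, from the left, they are the jar (110,447), roll-on (237,428), bottle (362,413) and can (500,405).

```bash
python3 -c "
from cell import env;print(env.job_done())"
```

```text
the job is handed in; nothing more can be done
None
```

The job is handed in: from the left, the jar, roll-on, bottle and can stand upright in the wooden tray, one per compartment in reverse order, after about 30 s; no verdict was returned.

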